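# Load a connector into the tilted feed rail

### The arm

A 6-joint arm with a two-finger parallel gripper is mounted at the origin on a cart in front of the work surface, level with it; the furniture and walls round the work are solid. World frame = base frame: x ahead of the robot, y to its left, z up, the work surface at z = 0. Lengths are in mm, angles in rad, forces in N, time in s.
With the tool pointing down it reaches from about 350 to 875 mm from the base axis. Payload 4.2 kg.
Tool frame: the origin (TCP) lies between the finger pads; the fingertips stand 17 mm ahead of it and the grasp point (between the pads) lies 2 mm behind it; z points along the fingers, y is the line along which they close (so a half turn about z gives the same grasp; the last joint's range is limited). The gripper opens to 85 mm and grips with 20 to 120 N. Pads are 22 mm wide; open, the fingers measure 114 mm over their backs; the gripper's body (76 mm by 85 mm) begins 54 mm behind the grasp point. The pads swing forward as they close: fully open they stand 13 mm farther back than shut.
Start: joints at [-1.079, 0.385, 0.008, 0, -1.194, -0.259], TCP at [144.207, -608.115, 248.312] pointing down, gripper open.
Joint ranges: [-3.14, 3.14], [-1.21, 2.06], [-1.07, 1.41], [-3.16, 2.05], [-2.99, -0.16], [-3.1, 3.1]. Speed limits (rad/s): [2.79, 2.79, 3.14, 3.14, 3.14, 3.14].

### API

Orientations are given as a unit quaternion [x, y, z, w].
In Python, from bench import arm, cams, job gives the robot as it stands (arm), with the cameras (cams) and the job (job).
- The arm moves only by the tool jog_arm, called after "Call:" as name(argument=value, ...) on one line, values as JSON. Schema: {"type":"object","properties":{"deltas":{"type":"object","properties":{"dx":{"type":"array","items":{"type":"number"},"minItems":1,"maxItems":10},"dy":{"type":"array","items":{"type":"number"},"minItems":1,"maxItems":10},"dz":{"type":"array","items":{"type":"number"},"minItems":1,"maxItems":10},"rx":{"type":"array","items":{"type":"number"},"minItems":1,"maxItems":10},"ry":{"type":"array","items":{"type":"number"},"minItems":1,"maxItems":10},"rz":{"type":"array","items":{"type":"number"},"minItems":1,"maxItems":10}},"additionalProperties":false,"required":["dx","dy","dz","rx","ry","rz"]},"finger_gap":{"type":"number"},"only":{"type":"string"},"quiet":{"type":"boolean"},"lines":{"type":"string"}},"required":["deltas"],"additionalProperties":false}. deltas is an object with one list for each field, all of the same length, 1 to 10, a row being the entries at one place: dx, dy, dz (the shift in mm), rx, ry, rz (a rotation vector in rad); each row is the pose to reach, as a shift and turn from the pose commanded when the call began, along the tool's axes at that moment; what a row does not reach only later rows make up. A row lasts 1/10 s, in which the tool goes at most 50 mm and 0.15 rad, less where a joint would pass 70% of its speed; a pose out of reach is approached as far as the arm can. finger_gap is the finger opening in mm, set as the call begins (left out keeps the last). The fingers move at their own pace and stop on an object; the grip force is fixed at half the most. Time passes only in rows, so rows that do not move let the fingers close. The tool returns the time, the measured TCP pose, the force, the opening and the grip force at its end. only (a regular expression) keeps the lines of the reply that match it, lines (a string "A,B") keeps lines A to B, and quiet returns only ok. Input that does not fit is refused with a message, and nothing moves.
- arm.read_state(): the state, without advancing time (a new reading comes with each control period).
- cams.get_image(name): name is "scene" or "side" or "wrist"; returns the picture (480x640x3 uint8, blue, green, red); there is no depth.
- cams.get_calibration(name): a dict with "K" (3x3 intrinsics, pixels), "rvec" (rotation vector, rad) and "tvec" (3), from world to camera coordinates, as OpenCV has them. Camera axes: x right, y down, z forward; pixel columns grow to the right and rows downward; lengths in mm; the calibration is good to about 2 mm. The wrist camera is an equidistant fisheye: a pixel r from the principal point sees the ray r / f radians off the axis. A picture is of the moment at which its call begins: read the wrist's pose just before it. get_calibration takes no time and is no camera call; for the wrist camera it gives the pose at the moment of the call.
- job.job_done(): hands the job in; it is judged then, once.
The state is a dict: "clock": time; "joints": joint angles; "joint_vel": joint speeds; "joint_efforts": joint torques, N m; "position": TCP position; "ee_rot": TCP orientation; "contact_force": force on the tool from outside, world axes, zero at the start; "wrist_torque": the same for the moment, N m; "gripper_width": finger opening in mm; "grasp_force": force on a finger pad.
Only numpy, scipy, OpenCV 4.12 (cv2) and the standard library are available. Lean on these libraries where they do the work, as an engineer would, in place of code of your own. Each camera call takes 0.05 s, during which the arm holds its last target. There are 200 camera calls.

### The job

Load the blue connector that lies near the grey block, the bearing and the battery into the tilted feed rail: lay it in the open cradle at the high end, wide socket end pointing down the slope and narrow cable neck up the slope, like the connector already in the tube. Set it down rather than drop it in, and let it slide down under the tube's top lips until it rests against that connector.

Things in the scene. Friction and masses are not known exactly. Their poses are not given: they have to be found in the camera images.
- connector: loose dark-blue connector on the bench, 34 wide (x) by 71 long (y) by 28 mm high. Origin: centre of its underside, z up. A box body (34 wide, y = -14 to +36 mm) has the wide socket end at +y; a round neck (26 mm thick, y = -36 to -14) is the cable end. Grip the box across x at y = 0 to 10 mm, fingertips about 10 mm above its underside. Near it: grey block, ball bearing, red battery, not needed
- connector_nose (a point): middle of the loose connector's wide socket end face, 36 mm along +y from its origin and 14 mm above its underside
- rail: fixed slippery pale channel on a grey stand. x points down its 22 degree slope (roughly to the robot's left), y across, z square to its floor. Origin: floor of the open cradle, 110 mm above the bench: lay the connector's origin here (10 mm off is fine). Cradle x = -60 to 50 mm, floor 42 wide, leaning sides only 8 high; blue guides 36 high at x = 26 to 53 narrow to a 41 mm tube mouth
- rail_home (a point): point on the tube's floor where the connector's origin comes to rest, 92 mm down the slope from the rail's origin. Tube: x = 50 to 200 mm in the rail's frame, 45 wide and 38 mm high inside, a 20 mm slot in its top, blue stop at the low end. Another connector, fixed, fills x = 128 to 200 mm, socket end at the stop. A released connector slides down by itself in about 1 s

How it is judged:
By the outcome, as a careful person would: the job done as asked, in the order asked, and still so for the second after the job is handed in, with the robot touching nothing.
It also fails if it takes over 35 s, if anything falls off the work surface, if the arm or the gripper's body presses on something with over 40 N, if the wrist force passes 120 N, or if a joint passes its speed limit or range.

## Working session

There is one attempt and no reset: what is moved stays moved. The work goes in short steps, Python scripts to look and compute and a tool call to move; the robot and the scene stay as the last step left them, time stands still between calls to the robot, and variables do not carry over. Pictures are saved under pics/ and viewed, at most 10 in all, crops included, and the job is handed in when it is done.

```bash
ls; mkdir -p pics
```

Run:
```python
from bench import arm, cams, job
import cv2,numpy as np
for n in ["scene","side","wrist"]:
    c=cams.get_calibration(n); im=cams.get_image(n); cv2.imwrite(f"pics/{n}0.png",im)
    R=cv2.Rodrigues(np.array(c["rvec"],float))[0]
    print(n,np.round(c["K"],1).tolist(),np.round(-R.T@np.array(c["tvec"]).ravel()),np.round(R[2],2))
s=arm.read_state();print(s["clock"],s["position"],s["ee_rot"],s["gripper_width"])
```

```text
bench.py
pics
scene [[542.4, 0.0, 319.6], [0.0, 542.4, 235.8], [0.0, 0.0, 1.0]] [-301.  388.  765.] [ 0.73 -0.37 -0.58]
side [[533.3, 0.0, 321.9], [0.0, 533.3, 241.2], [0.0, 0.0, 1.0]] [262. 822. 585.] [ 0.25 -0.84 -0.48]
wrist [[371.6, 0.0, 317.3], [0.0, 371.6, 241.5], [0.0, 0.0, 1.0]] [  73. -626.  373.] [ 0.28  0.07 -0.96]
0.15 [ 144.10441016 -607.73736231  247.43544985] [-1.16090953e-01  9.93238192e-01  8.65653233e-04 -1.84841250e-04] 85.43472447363125
```

View pics/scene0.png

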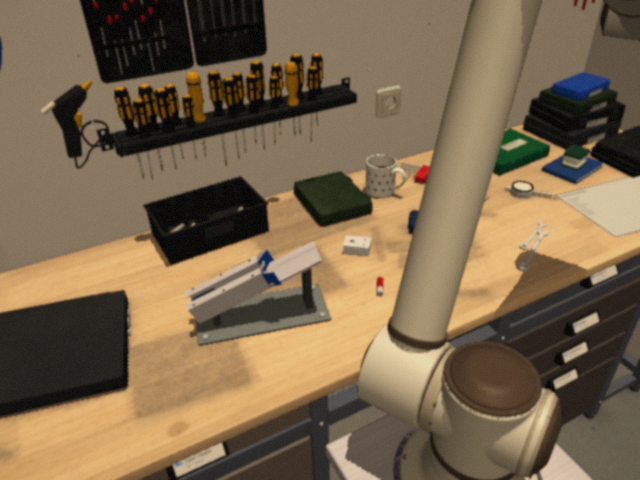

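View pics/side0.png

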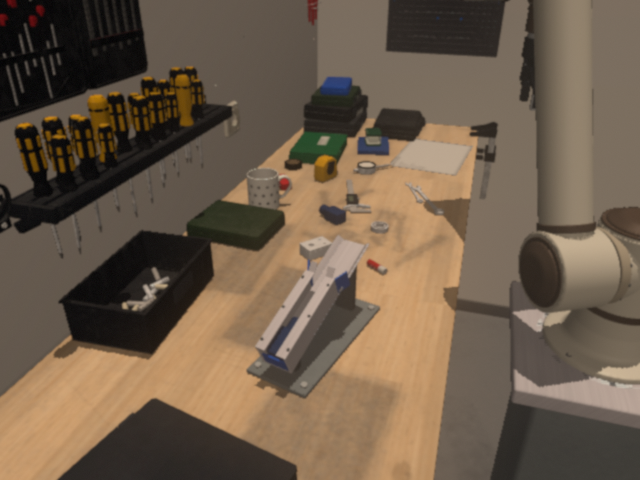

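View pics/wrist0.png

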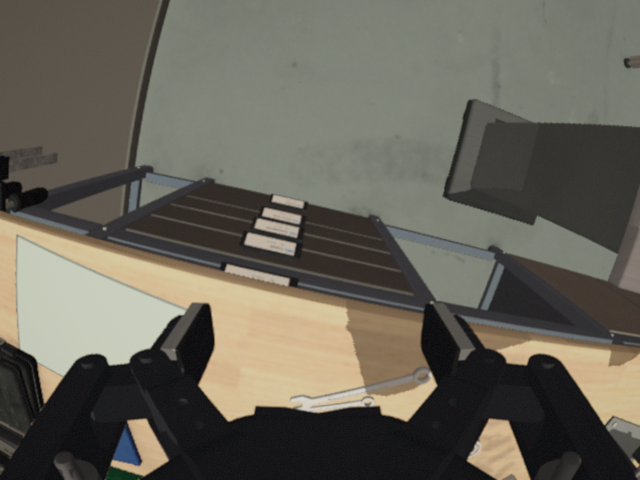

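The scene and side pictures show the rail, with its high end at scene (310,250) and side (350,245) and its low end at scene (200,300) and side (275,350). The connector is at side (333,214), partly hidden at scene (412,222). The bearing is at side (380,227) and the battery at side (375,266). The wrist sees only the bench edge.

Create h.py:
```python
import cv2,numpy as np
from scipy.spatial.transform import Rotation as Ro
from bench import arm, cams, job
def cal(n,c=None):
    c=c or cams.get_calibration(n)
    return np.array(c["K"],float),Ro.from_rotvec(np.ravel(c["rvec"])).as_matrix(),np.ravel(c["tvec"])
def ray(n,uv,c=None):
    K,R,t=cal(n,c); p=np.array([(uv[0]-K[0,2])/K[0,0],(uv[1]-K[1,2])/K[1,1]])
    if n=="wrist":
        th=np.linalg.norm(p); d=np.r_[p/max(th,1e-9)*np.sin(th),np.cos(th)]
    else: d=np.r_[p,1]
    d=R.T@d; return -R.T@t,d/np.linalg.norm(d)
def atz(n,uv,z,c=None):
    o,d=ray(n,uv,c); return o+d*(z-o[2])/d[2]
def proj(n,P,c=None):
    K,R,t=cal(n,c); q=R@np.array(P,float)+t
    if n=="wrist":
        r=np.hypot(q[0],q[1]); th=np.arctan2(r,q[2]); p=q[:2]/max(r,1e-9)*th
    else: p=q[:2]/q[2]
    return np.array([K[0,0]*p[0]+K[0,2],K[1,1]*p[1]+K[1,2]])
def tri(*obs):
    A=0;b=0;L=[]
    for o in obs:
        s,d=ray(*o); M=np.eye(3)-np.outer(d,d); A=A+M; b=b+M@s; L.append((M,s))
    P=np.linalg.solve(A,b); return P,[round(float(np.linalg.norm(M@(P-s))),1) for M,s in L]
def totool(P,s=None):
    s=s or arm.read_state(); return Ro.from_quat(s["ee_rot"]).inv().apply(np.array(P)-s["position"])
```

Run:
```python
from h import *
s=cv2.imread("pics/side0.png");c=cv2.imread("pics/scene0.png")
r=lambda im,x,y,w,h,k:cv2.resize(im[y:y+h,x:x+w],None,fx=k,fy=k,interpolation=cv2.INTER_CUBIC)
m=np.zeros((600,800,3),np.uint8)
m[:600,:400]=r(s,245,195,100,150,4)[:600]
m[:600,:480]=r(s,240,230,120,150,4)
m[:240,480:800]=r(s,310,180,80,60,4)
m[240:480,480:800]=r(c,180,235,160,120,2)
cv2.imwrite("pics/m1.png",m)
for u in [(333,214),(380,227),(375,266),(357,208)]: print(u,np.round(atz("side",u,14)))
print(np.round(tri(("side",(350,243)),("scene",(308,250)))[0]))
```

```text
(333, 214) [ 567. -314.   14.]
(380, 227) [ 443. -280.   14.]
(375, 266) [ 420. -105.   14.]
(357, 208) [ 519. -365.   14.]
[443.  36. 142.]
```

View pics/m1.png

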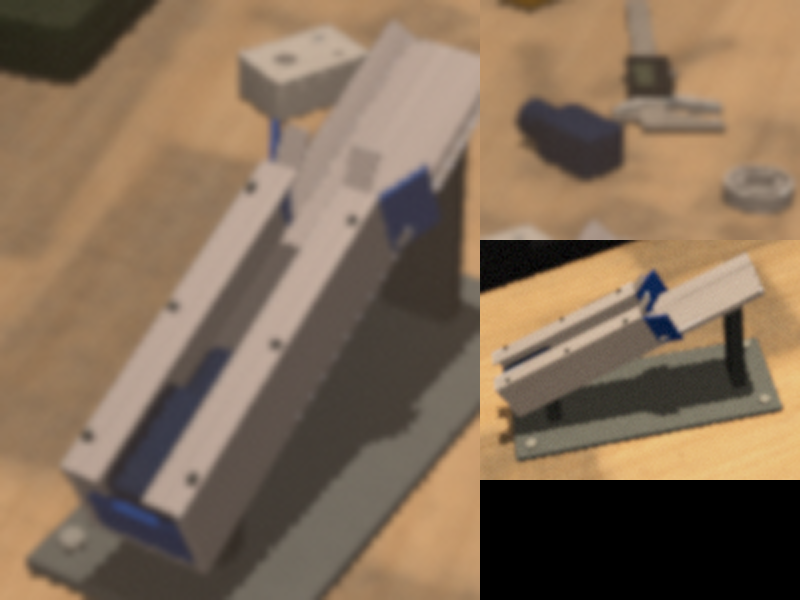

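The mosaic shows the connector lying with its neck up-left at side (323,209) and its socket end at side (340,218). The six screw dots on the tube top are visible in both the side and scene views, so I'll triangulate them.

Run:
```python
from h import *
S=[(250,187),(172,306),(86,436),(350,220),(275,344),(192,480)]
C=[(618,291),(561,318),(505,350),(626,321),(567,350),(508,381)]
P=[]
for s,c in zip(S,C):
    p,e=tri(("side",(240+s[0]/4,230+s[1]/4)),("scene",(180+(c[0]-480)/2,235+(c[1]-240)/2)));P.append(p);print(np.round(p),e)
P=np.array(P)
d=(P[0]-P[2])+(P[3]-P[5]);d=-d/np.linalg.norm(d);print("x",d,"slope",np.degrees(np.arcsin(-d[2])),"az",np.degrees(np.arctan2(d[1],d[0])))
print((P[0]-P[3]),(P[1]-P[4]))
f=lambda u:atz("side",(310+(u[0]-480)/4,180+u[1]/4),14)
a,b=f((532,115)),f((600,150));print(a,b,np.linalg.norm(a-b),np.degrees(np.arctan2(*(b-a)[1::-1])))
K,R,t=cal("wrist");print(totool(-R.T@t),Ro.from_quat(arm.read_state()["ee_rot"]).inv().apply(R[2]))
print(totool([575,-315,250]))
```

```text
[495. 137. 123.] [1.3, 1.3]
[509. 193. 102.] [2.1, 2.1]
[523. 248.  76.] [0.6, 0.6]
[451. 147. 123.] [1.2, 1.2]
[464. 203. 100.] [1.7, 1.7]
[477. 260.  76.] [1.4, 1.4]
x [ 0.21869001  0.90059489 -0.37563749] slope 22.063719338322336 az 76.35113642745766
[ 44.65231349 -10.04605737   0.9273411 ] [ 45.12325941 -10.23896424   1.43380806]
[ 598.85838659 -335.80280732   14.        ] [ 545.66970467 -300.64984402   14.        ] 63.75552299219764 146.53886165021584
[  73.19251548   -0.82835647 -125.93586252] [-2.89395893e-01  5.50920278e-04  9.57209336e-01]
[-486.78950405  185.48140788   -2.31854112]
```

Call:
jog_arm(deltas={"dx":[-485, -485, -485, -485, -485, -485, -485, -485, -485, -485], "dy":[185, 185, 185, 185, 185, 185, 185, 185, 185, 185], "dz":[40, 40, 40, 40, 40, 40, 40, 40, 40, 40], "rx":[0, 0, 0, 0, 0, 0, 0, 0, 0, 0], "ry":[0, 0, 0, 0, 0, 0, 0, 0, 0, 0], "rz":[-2.32, -2.32, -2.32, -2.32, -2.32, -2.32, -2.32, -2.32, -2.32, -2.32]}, finger_gap=85)

```text
clock: 1.15
position: [557.8, -326.2, 209.5]
ee_rot: [0.764, -0.645, -0.0, 0.0]
contact_force: [-0.7, -1.1, -0.1]
gripper_width: 84.9
grasp_force: 0.0
```

Run:
```python
from h import *
s=arm.read_state();print(s["position"],Ro.from_quat(s["ee_rot"]).as_matrix()[:,0],s["joints"])
```

```text
[ 557.79255104 -326.21995842  209.53791059] [ 1.67574220e-01 -9.85859421e-01 -2.87707376e-04] [-2.79349981e-01  4.47779602e-01  8.06104262e-03 -1.04834689e-04
 -1.13154479e+00  4.47763226e-01]
```

Call:
jog_arm(deltas={"dx":[0, 0, 0, 0, 0, 0, 0], "dy":[15, 15, 15, 15, 15, 15, 15], "dz":[0, 0, 0, 0, 0, 0, 0], "rx":[0, 0, 0, 0, 0, 0, 0], "ry":[0, 0, 0, 0, 0, 0, 0], "rz":[-0.82, -0.82, -0.82, -0.82, -0.82, -0.82, -0.82]})

```text
clock: 1.85
position: [541.4, -330.1, 209.5]
ee_rot: [0.957, -0.29, -0.0, -0.0]
contact_force: [0.1, 0.3, 0.8]
gripper_width: 85.4
grasp_force: 0.0
```

Run:
```python
from h import *
import json
c=cams.get_calibration("wrist"); cv2.imwrite("pics/w1.png",cams.get_image("wrist"))
json.dump({k:np.array(v).tolist() for k,v in c.items()},open("w1.json","w"))
```

```text
(no output)
```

View pics/w1.png

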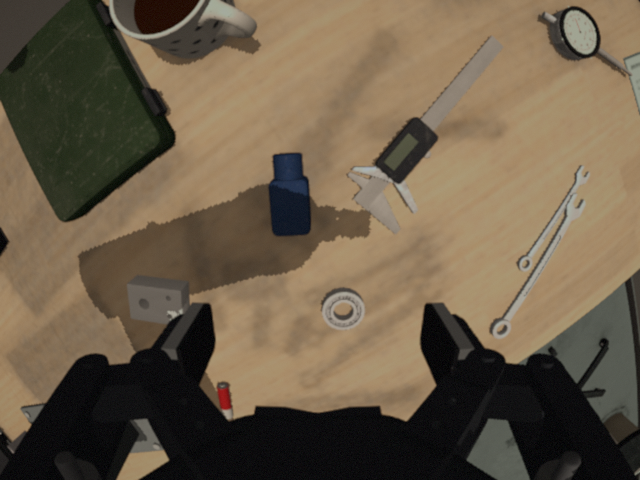

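The wrist picture shows the connector with its neck top at (288,155) and its socket end at (291,235). The bearing, at (343,310), is clear of the grip. I'll enlarge it.

Run:
```python
from h import *
w=cv2.imread("pics/w1.png");s=cv2.imread("pics/side0.png")
r=lambda im,x,y,w,h,k:cv2.resize(im[y:y+h,x:x+w],None,fx=k,fy=k,interpolation=cv2.INTER_CUBIC)
m=np.hstack([cv2.convertScaleAbs(r(w,260,145,65,100,6),alpha=2,beta=20),cv2.convertScaleAbs(r(s,315,195,41,60,10)[:600,:400],alpha=2,beta=20)])
cv2.imwrite("pics/m2.png",m);print(m.shape)
```

```text
(600, 790, 3)
```

View pics/m2.png

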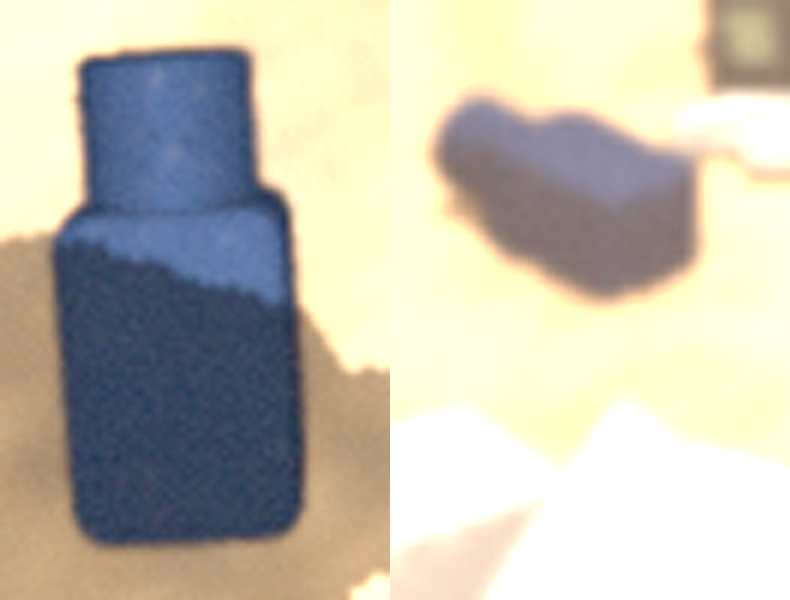

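In the crop, the top-face corners are at wrist-crop (57,222), (290,200), (301,532) and (76,543). In the side crop the two socket-end top corners are at (612,205) and (693,158).

Run:
```python
from h import *
import json
c=json.load(open("w1.json"))
W=[(260+u/6,145+v/6) for u,v in [(57,222),(290,200),(301,535),(76,543)]]
Sd=[(315+(u-390)/10,195+v/10) for u,v in [(693,158),(612,205)]]
for w,s in zip(W[2:],Sd): print("tri",*tri(("wrist",w,c),("side",s)))
Q=np.array([atz("wrist",w,28,c) for w in W]);print(Q.round(1))
print([np.linalg.norm(Q[i]-Q[(i+1)%4]).round(1) for i in range(4)])
ax=(Q[3]-Q[0])+(Q[2]-Q[1]);ax/=np.linalg.norm(ax);az=np.degrees(np.arctan2(ax[1],ax[0]))
cen=Q.mean(0); org=cen-11*ax; nose=(Q[2]+Q[3])/2
print("az",az,"origin",org,"via nose",nose-36*ax)
s=arm.read_state();M=Ro.from_quat(s["ee_rot"]).as_matrix();tx=np.degrees(np.arctan2(M[1,0],M[0,0]));print("toolx az",tx,"rz needed(tool)",-np.radians((az-180)-tx))
g=org+5*ax;g[2]=10+17
print("grasp tcp",g,"tool delta",totool(g,s))
```

```text
tri [ 535.76557787 -317.721396     25.73289896] [1.3, 1.3]
tri [ 550.64338617 -289.88707901   23.64205877] [0.7, 0.7]
[[ 591.4 -315.5   28. ]
 [ 575.7 -344.1   28. ]
 [ 535.  -318.5   28. ]
 [ 552.  -290.9   28. ]]
[np.float64(32.6), np.float64(48.2), np.float64(32.5), np.float64(46.5)]
az 147.8884834748873 origin [ 572.85170271 -323.10362644   28.        ] via nose [ 573.97518331 -323.80869922   28.        ]
toolx az -33.8266706495075 rz needed(tool) -0.02993508664984954
grasp tcp [ 568.61662725 -320.44578223   27.        ] tool delta [ 17.30225961 -23.13066141 182.49860757]
```

Call:
jog_arm(deltas={"dx":[10, 17, 17, 17, 17, 17, 17], "dy":[-15, -23, -23, -23, -23, -23, -23], "dz":[40, 85, 130, 160, 175, 182, 182], "rx":[0, 0, 0, 0, 0, 0, 0], "ry":[0, 0, 0, 0, 0, 0, 0], "rz":[-0.03, -0.03, -0.03, -0.03, -0.03, -0.03, -0.03]}, finger_gap=60)

```text
clock: 2.6
position: [568.9, -320.7, 28.0]
ee_rot: [0.961, -0.276, 0.0, 0.0]
contact_force: [0.3, 0.0, -0.2]
gripper_width: 60.4
grasp_force: 0.0
```

Run:
```python
from h import *
c=cams.get_calibration("wrist"); cv2.imwrite("pics/w2.png",cams.get_image("wrist"))
ax=np.array([np.cos(np.radians(147.9)),np.sin(np.radians(147.9)),0]);print(totool(np.array([572.9,-323.1,27])+5*ax),arm.read_state()["contact_force"])
```

```text
[-0.95393934 -0.00316358  2.13945034] [-0.40635452 -0.55534727 -0.56899018]
```

View pics/w2.png

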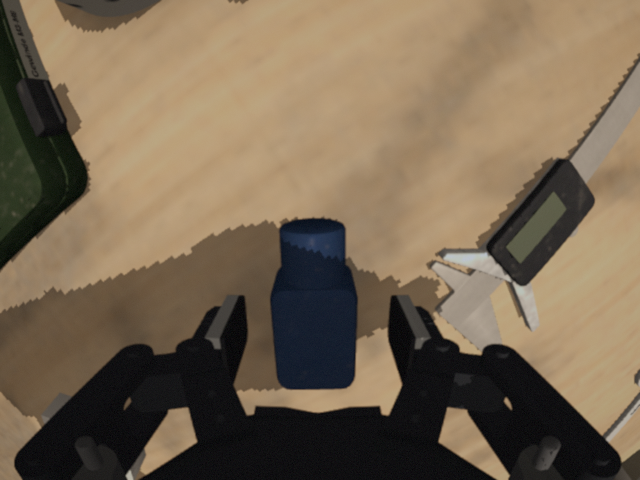

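The connector sits centred and square between the pads, with its body at (272–357, 290–388), and the caliper is clear. Closing and lifting.

Call:
jog_arm(deltas={"dx":[0, 0, 0, 0, 0], "dy":[0, 0, 0, 0, 0], "dz":[1, 1, 1, 1, 1], "rx":[0, 0, 0, 0, 0], "ry":[0, 0, 0, 0, 0], "rz":[0, 0, 0, 0, 0]}, finger_gap=25)

```text
clock: 3.15
position: [569.7, -320.9, 29.0]
ee_rot: [0.961, -0.276, 0.002, 0.0]
contact_force: [-0.3, 0.6, 7.1]
gripper_width: 32.6
grasp_force: 61.8
```

Call:
jog_arm(deltas={"dx":[0, 0, 0, 0, 0], "dy":[0, 0, 0, 0, 0], "dz":[-25, -70, -120, -165, -165], "rx":[0, 0, 0, 0, 0], "ry":[0, 0, 0, 0, 0], "rz":[0, 0, 0, 0, 0]})

```text
clock: 3.65
position: [571.9, -322.2, 200.6]
ee_rot: [0.961, -0.275, 0.008, 0.001]
contact_force: [-0.1, -1.4, -0.6]
gripper_width: 32.4
grasp_force: 61.0
```

Run:
```python
from h import *
import json
# rail frame from screws (mean) ; low stop end etc
s=arm.read_state()
x=np.array([np.cos(np.radians(76.7))*np.cos(np.radians(22)),np.sin(np.radians(76.7))*np.cos(np.radians(22)),-np.sin(np.radians(22))])
y=np.cross([0,0,1],x);y/=np.linalg.norm(y);z=np.cross(x,y)
P=np.array([[495,137,123],[509,193,102],[523,248,76],[451,147,123],[464,203,100],[477,260,76.]])
c=P.mean(0);print("screw centre",c)
# rail origin guess: plane height known 110 -> origin = c - h*z - L*x
for p in P: print(np.round([(p-c)@x,(p-c)@y,(p-c)@z],1))
# tube ends / cradle end from side and scene, scan markers
R=np.c_[x,y,z]
for h in (38,40,42,44):
    q=c-h*z; L=(110-q[2])/(-x[2])*-1; o=q+ (110-q[2])/x[2]*x; print(h,o,"screw centre rail x",(c-o)@x)
print(s["joints"],s["gripper_width"],s["grasp_force"])
```

```text
screw centre [486.5 198.  100. ]
[-61.8 -22.3  -0.2]
[ -0.5 -23.    2. ]
[ 61.9 -24.   -0.9]
[-62.2  22.8  -0.3]
[-0.3 23.  -0.1]
[62.9 23.5 -0.5]
38 [457.46988087  75.19395398 110.        ] screw centre rail x 120.7479720553594
40 [456.24166043  69.99821589 110.        ] screw centre rail x 125.698145762192
42 [455.01343999  64.8024778  110.        ] screw centre rail x 130.64831946902459
44 [453.78521955  59.60673972 110.        ] screw centre rail x 135.59849317585721
[-0.26609823  0.4640074   0.01027473  0.00266011 -1.10141036  1.27796592] 32.38366203510045 61.04495286941528
```

Add to h.py:
```python
a,b=np.radians(76.7),np.radians(22)
rx=np.array([np.cos(a)*np.cos(b),np.sin(a)*np.cos(b),-np.sin(b)]);ry=np.array([-np.sin(a),np.cos(a),0]);rz=np.cross(rx,ry)
RR=np.c_[rx,ry,rz]; RO=np.array([456.2,70,110])
rail=lambda p:RO+RR@np.array(p,float)
```

Run:
```python
from h import *
def crop(n,x,y,w,h,k):
    im=cv2.resize(cv2.imread(f"pics/{n}0.png")[y:y+h,x:x+w],None,fx=k,fy=k,interpolation=cv2.INTER_CUBIC)
    def L(p,q,c):
        u=[tuple(int(v) for v in ((proj(n,rail(t))+.5-[x,y])*k)) for t in (p,q)];cv2.line(im,u[0],u[1],c,1,cv2.LINE_AA)
    for s in(-1,1):
        L((-60,s*21,0),(50,s*21,0),(0,0,255))
        L((50,s*10,40),(200,s*10,40),(0,255,0))
        L((50,s*10,40),(50,s*24,40),(0,255,0)); L((200,s*10,40),(200,s*24,40),(0,255,0))
    L((-60,-21,0),(-60,21,0),(0,0,255));L((0,-21,0),(0,21,0),(0,0,255));L((50,-20.5,0),(50,20.5,0),(0,255,255));L((128,-10,28),(128,10,28),(0,0,255))
    return im
m=np.zeros((600,790,3),np.uint8);A=crop("side",245,230,125,150,4);B=crop("scene",182,235,145,120,2)
m[:,:500]=A;m[:240,500:790]=B;m[240:480,500:790]=crop("scene",255,235,72,60,4)[:,:288] if 0 else cv2.resize(crop("scene",255,235,72,60,4),(290,240))
cv2.imwrite("pics/m3.png",m)
```

```text
(no output)
```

View pics/m3.png

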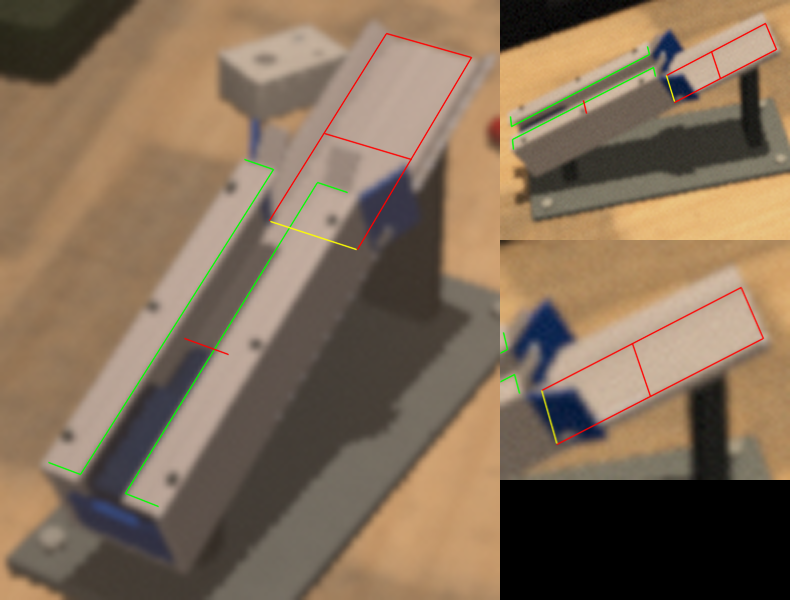

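The overlay fits the tube top, the slot, the floor of the cradle and its high end to within about 2 mm in both views, so the rail pose is good. Next are the pre-place move and the descent in tool axes.

Create d.py:
```python
from h import *
import sys
s=arm.read_state();M=Ro.from_quat(s["ee_rot"]);T=np.c_[-rx,ry,-rz]
t=rail([float(v) for v in sys.argv[1:4]]);D=(M.inv()*Ro.from_matrix(T)).as_rotvec()
print("target",t.round(1),"delta",totool(t,s).round(1),"rot",D.round(3),np.linalg.norm(D).round(2),"force",s["contact_force"].round(1),s["joints"].round(2))
```

```bash
python3 d.py 0 0 90
```

```text
target [464.  102.8 193.4] delta [-316.6 -303.5    2.9] rot [-0.25   0.321  1.226] 1.29 force [-0.1 -1.4 -0.6] [-0.27  0.46  0.01  0.   -1.1   1.28]
```

Call:
jog_arm(deltas={"dx":[-316, -316, -316, -316, -316, -316, -316, -316, -316, -316], "dy":[-303, -303, -303, -303, -303, -303, -303, -303, -303, -303], "dz":[3, 3, 3, 3, 3, 3, 3, 3, 3, 3], "rx":[-0.25, -0.25, -0.25, -0.25, -0.25, -0.25, -0.25, -0.25, -0.25, -0.25], "ry":[0.321, 0.321, 0.321, 0.321, 0.321, 0.321, 0.321, 0.321, 0.321, 0.321], "rz":[1.226, 1.226, 1.226, 1.226, 1.226, 1.226, 1.226, 1.226, 1.226, 1.226]})

```text
clock: 4.65
position: [468.7, 72.9, 188.8]
ee_rot: [-0.64, 0.748, -0.105, -0.146]
contact_force: [1.5, 0.3, -1.7]
gripper_width: 32.3
grasp_force: 61.0
```

```bash
python3 d.py 0 0 90
```

```text
target [464.  102.8 193.4] delta [-25.4   9.6 -14.2] rot [0.002 0.023 0.077] 0.08 force [ 1.5  0.3 -1.7] [ 0.63  0.28 -0.45  0.25 -1.13 -0.93]
```

Call:
jog_arm(deltas={"dx":[-25, -25, -25], "dy":[9, 9, 9], "dz":[-14, -14, -14], "rx":[0, 0, 0], "ry":[0.023, 0.023, 0.023], "rz":[0.077, 0.077, 0.077]})

```text
clock: 4.95
position: [465.2, 101.7, 193.1]
ee_rot: [-0.612, 0.767, -0.117, -0.15]
contact_force: [1.6, -0.4, -0.9]
gripper_width: 32.3
grasp_force: 61.0
```

```bash
python3 d.py 0 0 31
```

Run:
```python
from h import *
r=lambda im,x,y,w,h,k:cv2.resize(im[y:y+h,x:x+w],None,fx=k,fy=k,interpolation=cv2.INTER_CUBIC)
m=np.hstack([r(cams.get_image("wrist"),120,100,400,380,1.1)[:418],r(cams.get_image("side"),250,160,130,160,2.6)[:416].repeat(1,0) if 0 else cv2.resize(cams.get_image("side")[160:320,240:380],(360,418))])
cv2.imwrite("pics/m4.png",m);print(m.shape)
for n in("wrist",):
  for p in [(-60,-21,0),(-60,21,0),(26,-21,0),(26,21,0)]: print(p,((proj(n,rail(p))-[120,100])*1.1).round())
```

```text
target [458.9  81.3 138.7] delta [-0.5  1.4 58.4] rot [0.001 0.001 0.008] 0.01 force [ 1.6 -0.4 -0.9] [ 0.69  0.29 -0.42  0.25 -1.18 -1.05]
(418, 800, 3)
(-60, -21, 0) [182.  66.]
(-60, 21, 0) [262.  67.]
(26, -21, 0) [185. 217.]
(26, 21, 0) [257. 217.]
```

View pics/m4.png

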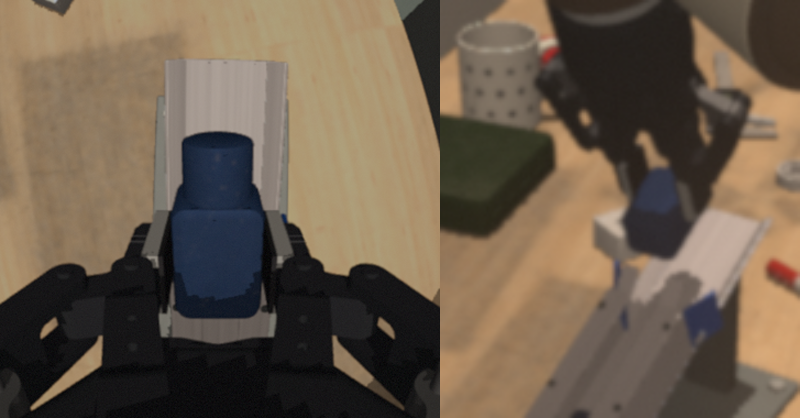

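In the wrist view the cradle floor spans columns 186–266 at its high end, centred at 226. The connector is centred at 218 and aligned with it, neck up the slope. I'll shift about 2.5 mm in +y and go down in steps.

Call:
jog_arm(deltas={"dx":[1, 1, 1, 1, 1], "dy":[2.5, 2.5, 2.5, 2.5, 2.5], "dz":[15, 32, 44, 50, 50], "rx":[0, 0, 0, 0, 0], "ry":[0, 0, 0, 0, 0], "rz":[0.008, 0.008, 0.008, 0.008, 0.008]})

```text
clock: 5.55
position: [458.2, 81.3, 147.2]
ee_rot: [-0.608, 0.771, -0.118, -0.15]
contact_force: [-0.3, 0.7, -1.5]
gripper_width: 32.7
grasp_force: 61.0
```

Call:
jog_arm(deltas={"dx":[0, 0, 0, 0], "dy":[0, 0, 0, 0], "dz":[2, 4, 6, 6], "rx":[0, 0, 0, 0], "ry":[0, 0, 0, 0], "rz":[0, 0, 0, 0]})

```text
clock: 5.95
position: [458.1, 80.5, 142.1]
ee_rot: [-0.608, 0.771, -0.118, -0.149]
contact_force: [0.6, -0.6, -0.6]
gripper_width: 32.7
grasp_force: 61.0
```

```bash
python3 d.py 0 0 29
```

```text
target [458.7  80.6 136.9] delta [-2.1 -0.5  4.8] rot [ 0.001  0.002 -0.002] 0.0 force [ 0.6 -0.6 -0.6] [ 0.66  0.33 -0.53  0.27 -1.03 -1.08]
```

Still about 5 mm clear. I'll go down slowly until contact shows.

Call:
jog_arm(deltas={"dx":[0, 0, 0], "dy":[0, 0, 0], "dz":[1.5, 3, 3], "rx":[0, 0, 0], "ry":[0, 0, 0], "rz":[0, 0, 0]}, only="pos|contact")

```text
position: [457.8, 79.4, 139.2]
contact_force: [-0.8, -0.9, -0.1]
```

Call:
jog_arm(deltas={"dx":[0, 0, 0], "dy":[0, 0, 0], "dz":[1, 1.5, 1.5], "rx":[0, 0, 0], "ry":[0, 0, 0], "rz":[0, 0, 0]}, only="pos|contact")

```text
position: [457.8, 78.9, 137.9]
contact_force: [-0.1, 0.7, -1.0]
```

```bash
python3 d.py 0 0 29
```

```text
target [458.7  80.6 136.9] delta [-2.1 -0.5  0.2] rot [ 0.001  0.002 -0.002] 0.0 force [-0.1  0.7 -1. ] [ 0.66  0.34 -0.54  0.28 -1.02 -1.08]
```

Call:
jog_arm(deltas={"dx":[0, 0, 0], "dy":[0, 0, 0], "dz":[1, 1.5, 1.5], "rx":[0, 0, 0], "ry":[0, 0, 0], "rz":[0, 0, 0]}, only="pos|contact")

```text
position: [458.0, 78.6, 136.9]
contact_force: [0.1, 0.4, 1.5]
```

Call:
jog_arm(deltas={"dx":[0, 0], "dy":[0, 0], "dz":[1, 1], "rx":[0, 0], "ry":[0, 0], "rz":[0, 0]}, only="pos|contact")

```text
position: [458.5, 78.6, 136.8]
contact_force: [-0.5, 2.7, 6.8]
```

Contact at 6.8 N, so the connector is down on the cradle floor. Releasing it now.

Call:
jog_arm(deltas={"dx":[0, 0, 0, 0, 0, 0, 0, 0], "dy":[0, 0, 0, 0, 0, 0, 0, 0], "dz":[-0.5, -1, -1, -1, -1, -1, -1, -1], "rx":[0, 0, 0, 0, 0, 0, 0, 0], "ry":[0, 0, 0, 0, 0, 0, 0, 0], "rz":[0, 0, 0, 0, 0, 0, 0, 0]}, finger_gap=60)

```text
clock: 7.85
position: [457.7, 78.4, 136.5]
ee_rot: [-0.608, 0.771, -0.118, -0.149]
contact_force: [0.3, 0.1, -0.1]
gripper_width: 59.9
grasp_force: 0.0
```

Call:
jog_arm(deltas={"dx":[0, 0, 0, 30, 70, 70, 70], "dy":[0, 0, 0, 0, 0, 0, 0], "dz":[-15, -50, -95, -140, -170, -170, -170], "rx":[0, 0, 0, 0, 0, 0, 0], "ry":[0, 0, 0, 0, 0, 0, 0], "rz":[0, 0, 0, 0, 0, 0, 0]})

```text
clock: 8.55
position: [457.2, 76.6, 321.4]
ee_rot: [-0.608, 0.771, -0.118, -0.147]
contact_force: [-0.1, 0.4, -0.5]
gripper_width: 60.2
grasp_force: 0.0
```

Run:
```python
from h import *
def crop(n,x,y,w,h,k):
    return cv2.resize(cams.get_image(n)[y:y+h,x:x+w],None,fx=k,fy=k,interpolation=cv2.INTER_CUBIC)
m=np.zeros((600,800,3),np.uint8);m[:,:480]=crop("side",245,230,120,150,4);m[:240,480:]=crop("scene",180,235,160,120,2);m[240:480,480:]=cv2.resize(cams.get_image("wrist"),(320,240))
cv2.imwrite("pics/m5.png",m)
n="side"
for p in [(128,-10,28),(128,10,28),(56,0,26)]: print(p,((proj(n,rail(p))-[245,230])*4).round())
```

```text
(128, -10, 28) [183. 336.]
(128, 10, 28) [227. 352.]
(56, 0, 26) [293. 206.]
```

View pics/m5.png

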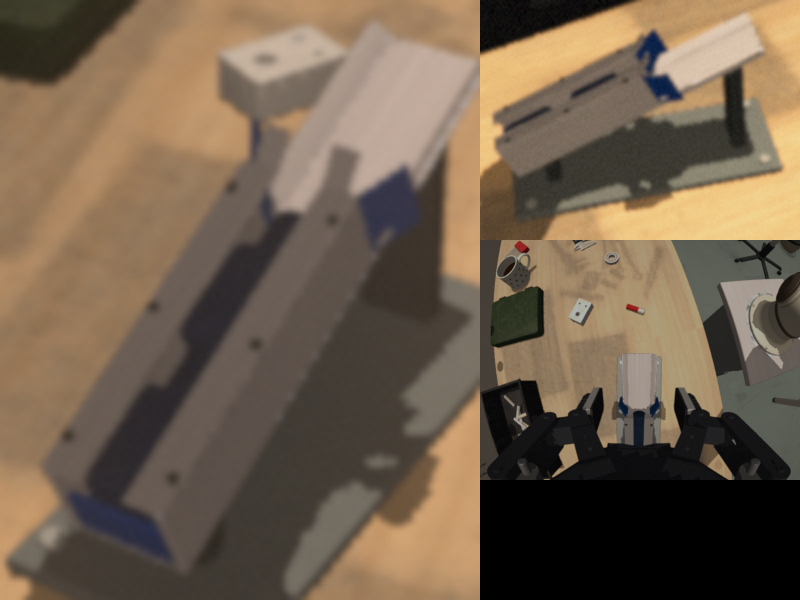

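The last picture shows the loose connector fully in the tube. Its neck end is at the mouth, at crop (288,213) against (293,206) predicted for home, and its socket end meets the fixed connector's neck near (188,345). The gripper is clear, so I'm handing in.

```bash
python3 -c "
from bench import arm, cams, job
print(job.job_done())"
```

```text
the job is handed in; nothing more can be done
None
```

The loose connector was set down in the cradle and slid, socket end first, down the tube to rest against the fixed connector. The job was handed in at about 9 s with the arm clear; the hand-in returned no verdict.

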